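# Switch on and tare the portion scale

### The job

Get the canteen's portion scale ready for weighing into the steel mixing bowl that stands on its pan: with a fingertip, press first the round on/off key, then the square units key, then the long tare bar, pushing each one lightly but well down and letting it come back up before you press the next. Keep your hand off the pan and the bowl, which would spoil the zero, and do not press the triangular memory key. Nothing needs to be picked up: leave everything else on the table where it stands.

Things in the scene. Friction and masses are not known exactly. Their poses are not given: they have to be found in the camera images.
- scale: Portion scale, fixed: white housing 340 mm deep (x) by 320 wide (y). Origin: centre of its underside on the table; x points to its back, y left along the key row, z up. The panel on its front 125 mm faces the robot and rises at 15 degrees from 47 mm high at the front edge to 80 mm: four keys in a row below, a flat display above them, the pan behind. Pressing harder than 25 N is too hard.
- scale_pan: Stainless weighing pan of the scale, fixed to it, 225 mm (x) by 310 mm (y), 6 mm thick, its front edge at x -54 mm in the scale's frame. Origin at the centre of its underside, 100 mm above the table. Not to be touched.
- mixing_bowl: Round steel bowl, 200 mm across the rim and 85 mm high, 90 mm across the foot, loose, standing upright near the middle of the pan (rim 191 mm above the table). Origin at the centre of its foot, z up. Not to be touched.
- key_power (a joint): How far the round on/off key is pressed: 0 up, 0.008 m fully down on its stop. It slides along the panel's normal against a spring: 1.2 N starts it, 3.9 N holds it 3 mm down, 8.4 N 8 mm; it comes back up by itself. A press registers beyond 0.003 m. Right end of the row.
- key_power_top (a point): Centre of the top face of the round on/off key (26 mm across, dark grey rubber), which is 11 mm proud of the panel when up and moves with the key. Its z axis is the panel's outward normal, y runs left along the row. In the scale's frame when up: x -140, y -122, z 66 mm.
- key_units (a joint): How far the square units key is pressed: 0 up, 0.008 m fully down on its stop. It slides along the panel's normal against a spring: 1.2 N starts it, 3.9 N holds it 3 mm down, 8.4 N 8 mm; it comes back up by itself. A press registers beyond 0.003 m. Second from the right, 58 mm from the on/off key.
- key_units_top (a point): Centre of the top face of the square units key (25 mm square, dark grey rubber), which is 11 mm proud of the panel when up and moves with the key. Its z axis is the panel's outward normal, y runs left along the row. In the scale's frame when up: x -140, y -64, z 66 mm.
- key_memory (a joint): How far the triangular memory key is pressed: 0 up, 0.008 m fully down on its stop. It slides along the panel's normal against a spring: 1.2 N starts it, 3.9 N holds it 3 mm down, 8.4 N 8 mm; it comes back up by itself. A press registers beyond 0.003 m. Third from the right, between the units key and the tare bar. Not to be pressed.
- key_memory_top (a point): Centre of the top face of the triangular memory key (about 26 mm, dark grey rubber), which is 11 mm proud of the panel when up and moves with the key. Its z axis is the panel's outward normal, y runs left along the row. In the scale's frame when up: x -140, y -6, z 66 mm.
- key_tare (a joint): How far the long tare bar is pressed: 0 up, 0.008 m fully down on its stop. It slides along the panel's normal against a spring: 1.2 N starts it, 3.9 N holds it 3 mm down, 8.4 N 8 mm; it comes back up by itself. A press registers beyond 0.003 m. Left end of the row. Pressing anywhere on it works, the middle is best.
- key_tare_top (a point): Centre of the top face of the long tare bar (70 mm along the row by 25 mm, dark grey rubber), which is 11 mm proud of the panel when up and moves with the key. Its z axis is the panel's outward normal, y runs left along the row. In the scale's frame when up: x -140, y +90, z 66 mm.
- steel_cup: Steel cup, 72 mm across, 80 mm high, loose, in front of the scale, to the right, left or far left. Origin at the centre of its foot.
- rice_bowls: Nest of three small steel rice bowls, 110 mm across, 66 mm high, loose, in front of the scale, to the right, left or far left. Origin at the centre of the foot.
- salt_shaker: Steel salt shaker, 62 mm across, 92 mm high, loose, in front of the scale, to the right, left or far left. Origin at the centre of its foot.
- serving_spoon: Steel serving spoon about 205 mm long, 11 mm high, lying loose to the left of the scale. Origin under its middle, x along it towards the round bowl end.
- lidded_pot: Steel pot with lid and lid knob, 180 mm across (232 mm over its side handles, along its y), 141 mm high, loose, standing to the right of the scale. Origin at the centre of its foot.

How it is judged:
On the way, in this order (a step that is already met when the one before it is completed fails the run):
1. the round on/off key is pressed down, alone (value of joint key_power above 0.003 m and value of joint each of key_units, key_memory, key_tare below 0.002 m), for 0.05 s.
2. then the square units key is pressed down, alone (value of joint key_units above 0.003 m and value of joint each of key_power, key_memory, key_tare below 0.002 m), for 0.05 s.
3. then the long tare bar is pressed down, alone (value of joint key_tare above 0.003 m and value of joint each of key_power, key_units, key_memory below 0.002 m), for 0.05 s.
At the end, for the whole second after the job is handed in: All four keys are up again (less than 2 mm down), the mixing bowl stands at rest and upright on the pan within 8 mm of where it was, and the cup, rice bowls, shaker, spoon and pot are within 15 mm of where they were (value of joint each of key_power, key_units, key_memory, key_tare below 0.002 m and distance of mixing_bowl from where it was at the start of the episode below 0.008 m and angle between mixing_bowl's own z axis and vertical below 0.08 rad and linear speed of mixing_bowl below 0.02 m/s and contact force between mixing_bowl and scale_pan above 1 N and distance of each of steel_cup, rice_bowls, salt_shaker, serving_spoon, lidded_pot from where it was at the start of the episode below 0.015 m); the robot touches nothing.
It fails at once if the triangular memory key is pressed (more than 3 mm) (value of joint key_memory above 0.003 m).
It fails at once if two keys are down (more than 2 mm) at the same time ((not (value of joint key_power below 0.002 m) and not (value of joint key_units below 0.002 m)) or (not (value of joint key_power below 0.002 m) and not (value of joint key_memory below 0.002 m)) or (not (value of joint key_power below 0.002 m) and not (value of joint key_tare below 0.002 m)) or (not (value of joint key_units below 0.002 m) and not (value of joint key_memory below 0.002 m)) or (not (value of joint key_units below 0.002 m) and not (value of joint key_tare below 0.002 m)) or (not (value of joint key_memory below 0.002 m) and not (value of joint key_tare below 0.002 m))).
It fails at once if the robot presses on the scale or a key harder than 25 N (contact force between any of the fingers, the arm and scale above 25 N).
It fails at once if the robot touches the mixing bowl or the pan (contact force between any of the fingers, the arm and mixing_bowl above 0.3 N or contact force between any of the fingers, the arm and scale_pan above 0.3 N).
It fails at once if the bowl is shifted by more than 8 mm, or a bystander is lifted, pushed or knocked by more than 15 mm (distance of mixing_bowl from where it was at the start of the episode above 0.008 m or distance of any of steel_cup, rice_bowls, salt_shaker, serving_spoon, lidded_pot from where it was at the start of the episode above 0.015 m).
It also fails if it takes over 45 s, if anything falls off the work surface, if the arm or the gripper's body presses on something with over 40 N, if the wrist force passes 120 N, or if a joint passes its speed limit or range.

### The arm

A 7-joint arm with a two-finger parallel gripper is mounted at the origin on the work surface. World frame = base frame: x ahead of the robot, y to its left, z up, the work surface at z = 0. Lengths are in m, angles in rad, forces in N, time in s.
With the tool pointing down it reaches from about 0.35 to 0.9 m from the base axis. Payload 7.2 kg.
Tool frame: the origin (TCP) lies at the very end of the fingers, on their centre line; the grasp point (between the pads) lies 19 mm behind it; z points along the fingers, y is the line along which they close (so a half turn about z gives the same grasp; the last joint's range is limited). The gripper opens to 88 mm and grips with 3 to 60 N. Pads are 20 mm wide; open, the fingers measure 115 mm over their backs; the gripper's body (75 mm by 178 mm) begins 61 mm behind the grasp point.
Start: joints at [1.153, 0.411, -0.013, 1.596, 0.006, 1.134, -0.082], TCP at [0.214, -0.587, 0.223] pointing down, gripper open.
Joint ranges: [-2.95, 2.95], [-0.29, 1.99], [-1.47, 1.44], [0.14, 2.54], [-1.03, 4.17], [0.13, 1.85], [-2.86, 2.86]. Speed limits (rad/s): [2.39, 2.39, 3.01, 3.01, 3.14, 3.14, 3.14].

### API

Orientations are given as a 3x3 rotation matrix whose columns are the frame's x, y, z axes.
In Python, from cell import ctrl, capture, camera_params gives the robot as it stands (ctrl), with the cameras as plain functions.
- The arm moves only by the tool jog_arm, called as name(argument=value, ...) on one line, values as JSON. Schema: {"type":"object","properties":{"ticks":{"type":"object","properties":{"steps":{"type":"array","items":{"type":"array","items":{"type":"number"},"minItems":5,"maxItems":5},"minItems":1,"maxItems":20}},"additionalProperties":false,"required":["steps"]},"grip_force":{"type":"number"},"only":{"type":"string"},"quiet":{"type":"boolean"},"lines":{"type":"string"}},"required":["ticks"],"additionalProperties":false}. ticks is an object whose key "steps" holds a list of rows, 1 to 20 of them, each of 5 numbers: dx, dy, dz in m, then a turn about the tool's z in rad, then the finger opening in m; each row is the pose to reach, as a shift and turn from the pose commanded when the call began, along the tool's axes at that moment; what a row does not reach only later rows make up. A row lasts 1/12 s, in which the tool goes at most 0.0417 m and 0.125 rad, less where a joint would pass 70% of its speed; a pose out of reach is approached as far as the arm can. The fingers move at their own pace and stop on an object; grip_force is the grip in N (left out, the last holds). Time passes only in rows, so rows that do not move let the fingers close. The tool returns the time, the measured TCP pose, the force, the opening and the grip force at its end. only (a regular expression) keeps the lines of the reply that match it, lines (a string "A,B") keeps lines A to B, and quiet returns only ok. Input that does not fit is refused with a message, and nothing moves.
- ctrl.get_state(): the state, without advancing time (a new reading comes with each control period).
- capture(name): name is "scene" or "side" or "wrist"; returns the picture (384x512x3 uint8, red, green, blue); there is no depth.
- camera_params(name): a dict with "fx", "fy", "cx", "cy" (pixels), "k1" (the pictures are not rectified: a ray, as slopes to the right and down, at radius r is drawn at 1 + k1 r^2 times it, then the intrinsics apply), "R" (3x3) and "t" (3): a world point X has camera coordinates R X + t; the wrist camera has in their place "tool_from_camera" (4x4, takes a point from camera to tool coordinates, whose origin is the TCP and whose axes are the flange's). Camera axes: x right, y down, z forward; pixel columns grow to the right and rows downward; lengths in m; the calibration is good to about 2 mm. A picture is of the moment at which its call begins: read the wrist's pose just before it. camera_params takes no time and is no camera call.
- ctrl.job_done(): hands the job in; it is judged then, once.
The state is a dict: "time_s": time; "q": joint angles; "qvel": joint speeds; "joint_torque": joint torques, N m; "position": TCP position; "ee_rot": TCP orientation; "contact_force": force on the tool from outside, world axes, zero at the start; "moment": the same for the moment, N m; "opening": finger opening in m; "gripper_force": force on a finger pad.
Only numpy, scipy, OpenCV 4.12 (cv2) and the standard library are available. Lean on these libraries where they do the work, as an engineer would, in place of code of your own. Each camera call takes 0.05 s, during which the arm holds its last target. There are 200 camera calls.

## Working session

There is one attempt and no reset: what is moved stays moved. The work goes in short steps, Python scripts to look and compute and a tool call to move; the robot and the scene stay as the last step left them, time stands still between calls to the robot, and variables do not carry over. Pictures are saved under pics/ and viewed, at most 10 in all, crops included, and the job is handed in when it is done.

```bash
ls; mkdir -p pics
```

Run:
```python
from cell import ctrl, capture, camera_params
import cv2,numpy as np
s=ctrl.get_state();print(s['time_s'],s['position'],np.round(s['ee_rot'],3).tolist(),s['opening'])
for n in("scene","side"):
    cv2.imwrite(f"pics/{n}0.png",cv2.resize(capture(n)[:,:,::-1],(800,600),interpolation=cv2.INTER_CUBIC))
    print(n,camera_params(n))
print(camera_params("wrist"))
```

```text
cell.py
pics
0.0 [ 0.21395567 -0.58668727  0.22182399] [[0.939, 0.343, -0.001], [0.343, -0.939, 0.001], [-0.0, -0.002, -1.0]] 0.08774766241235868
scene {'fx': 348.66146784097776, 'fy': 348.66146784097776, 'cx': 259.7332032726408, 'cy': 191.96379749698207, 'k1': -0.06458919534425993, 'R': array([[-0.85960833,  0.51093878, -0.00388427],
       [ 0.43903131,  0.73469884, -0.51717417],
       [-0.26139057, -0.44627254, -0.85587136]]), 't': array([ 0.42903076, -0.20932109,  1.30901559])}
side {'fx': 375.53766973513825, 'fy': 375.53766973513825, 'cx': 255.42920599835824, 'cy': 192.26518939711147, 'k1': 0.009947923735634844, 'R': array([[ 0.99923587, -0.03781021,  0.00990274],
       [-0.01312286, -0.56319836, -0.82621753],
       [ 0.03681666,  0.82545624, -0.56326418]]), 't': array([-0.52968431,  0.08703395,  0.98536865])}
{'fx': 265.9486879207855, 'fy': 265.9486879207855, 'cx': 257.0060531141269, 'cy': 191.93889039862458, 'k1': 0.003791396833387904, 'tool_from_camera': array([[-7.34908148e-04, -9.67678237e-01, -2.52187012e-01,
         6.84345479e-02],
       [ 9.99999624e-01, -5.94838006e-04, -6.31658535e-04,
         5.71941293e-04],
       [ 4.61231798e-04, -2.52187381e-01,  9.67678310e-01,
        -1.62785066e-01],
       [ 0.00000000e+00,  0.00000000e+00,  0.00000000e+00,
         1.00000000e+00]])}
```

View pics/scene0.png

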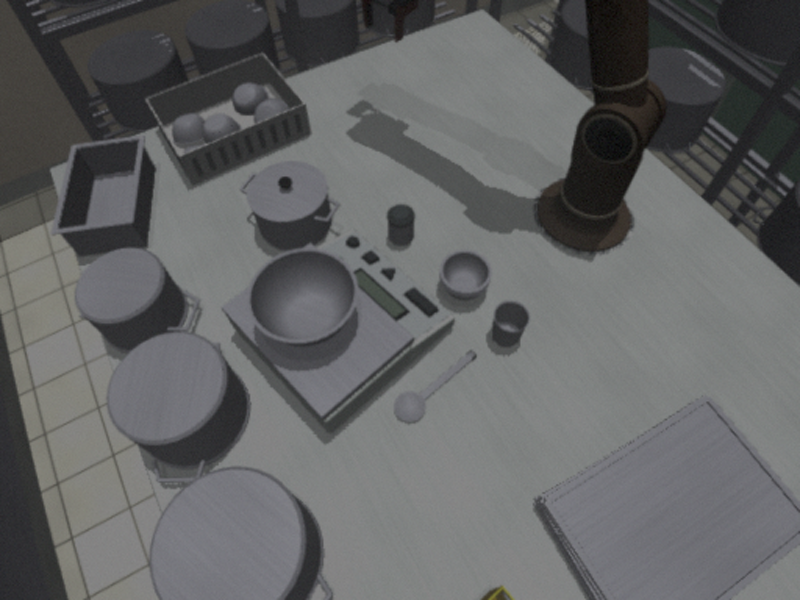

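View pics/side0.png

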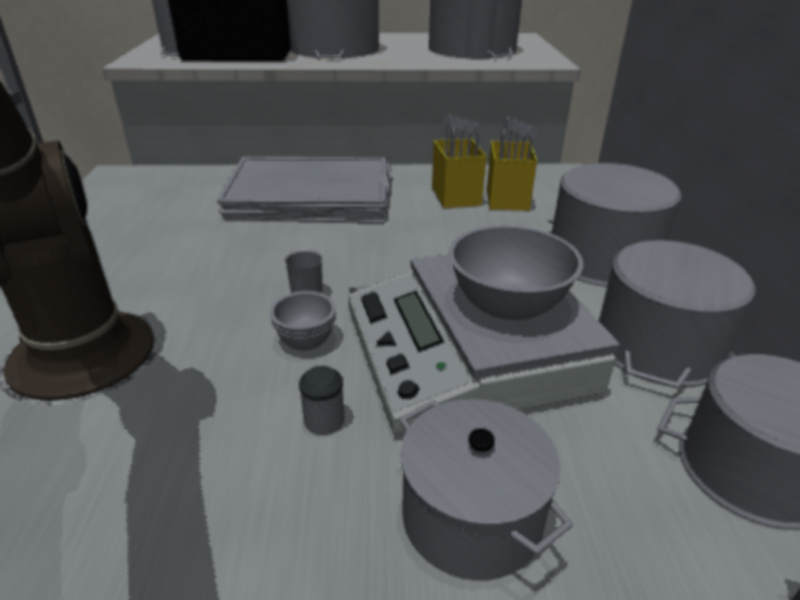

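The scene view shows the keys, in 800x600 px, at on/off (353,242), units (371,257), memory (389,272) and tare (421,301). The side view shows them at (408,389), (398,363), (387,340) and (374,307). The shaker, rice bowls and cup stand in front of the panel.

Create h.py:
```python
from cell import ctrl, capture, camera_params
import cv2,numpy as np
from scipy.optimize import least_squares
KEYS=np.array([[-.140,y,.066] for y in(-.122,-.064,-.006,.090)])
def proj(c,X,R=None,t=None):
    R=c['R'] if R is None else R; t=c['t'] if t is None else t
    K=np.array([[c['fx'],0,c['cx']],[0,c['fy'],c['cy']],[0,0,1.]])
    return cv2.projectPoints(np.asarray(X,float),cv2.Rodrigues(R)[0],t,K,np.array([c['k1'],0,0,0.]))[0][:,0]
def S2W(p,X):
    c,s=np.cos(p[2]),np.sin(p[2]); return np.asarray(X)@np.array([[c,s,0],[-s,c,0],[0,0,1]])+[p[0],p[1],0]
def dark(g,uv,r):
    u,v=np.round(uv).astype(int); w=g[v-r:v+r+1,u-r:u+r+1].astype(float)
    lo,hi=w.min(),np.percentile(w,80); k=np.clip((lo+hi)/2-w,0,None)
    yy,xx=np.mgrid[v-r:v+r+1,u-r:u+r+1]; return np.array([(k*xx).sum(),(k*yy).sum()])/k.sum()
```

Run:
```python
from h import *
px={"scene":np.array([[353,242],[371,257],[389,272],[421,301]])/1.5625,"side":np.array([[408,389],[398,363],[387,340],[374,307]])/1.5625}
C={n:camera_params(n) for n in px}
for n in px:
    g=cv2.cvtColor(capture(n),cv2.COLOR_RGB2GRAY)
    new=np.array([dark(g,u,7 if i<3 else 11) for i,u in enumerate(px[n])]); print(n,np.round(new-px[n],1).tolist()); px[n]=new
for ns in(["scene"],["side"],["scene","side"]):
    r=least_squares(lambda p:np.concatenate([(proj(C[n],S2W(p,KEYS-[0,0,.003]))-px[n]).ravel() for n in ns]),[.6,0,0])
    print(ns,r.x.round(4),r.fun.round(1))
print(S2W(r.x,KEYS).round(4))
# bystanders: foot pixels approx -> table plane at half height
def inter(n,uv,z):
    c=C[n];f=lambda p:(proj(c,[[p[0],p[1],z]])[0]-np.array(uv)/1.5625)
    return least_squares(f,[.5,0]).x.round(3)
for nm,s,d,z in(("shaker",(401,212),(321,378),.092),("rice",(466,270),(305,308),.066),("cup",(511,314),(304,260),.08),("potlid",(286,184),(481,440),.135)):
    print(nm,inter("scene",s,z),inter("side",d,z))
```

```text
scene [[-0.5, -0.0], [-0.6, 0.3], [-0.6, 0.5], [-0.9, 1.0]]
side [[-0.3, 0.7], [-0.9, 0.6], [-0.8, 0.1], [-0.6, 0.3]]
['scene'] [ 0.6471 -0.0156  0.2172] [ 0.1 -0.2 -0.1 -0.1  0.   0.6  0.  -0.3]
['side'] [ 0.6424 -0.0233  0.233 ] [-0.1  0.  -0.2  0.1  0.6  0.3 -0.4 -0.5]
['scene', 'side'] [ 0.644  -0.0197  0.2253] [-0.1 -1.5 -0.2 -1.4 -0.  -0.9  0.1 -2.  -0.  -1.4  0.1 -1.2  1.1 -0.9
  0.4 -1.6]
[[ 0.5348 -0.1699  0.066 ]
 [ 0.5218 -0.1134  0.066 ]
 [ 0.5089 -0.0569  0.066 ]
 [ 0.4874  0.0367  0.066 ]]
shaker [ 0.415 -0.161] [ 0.416 -0.178]
rice [0.367 0.026] [0.373 0.026]
cup [0.356 0.166] [0.359 0.162]
potlid [ 0.608 -0.327] [ 0.608 -0.334]
```

Each camera fits the scale pose to about 5 mm of the other: roughly (0.644, -0.020), yaw 0.225. Next I go above the panel with the fingers closed and the tool turned to the scale, then refine with the wrist camera.

jog_arm(ticks={"steps": [[0, 0, -0.04, 0, 0], [0.4, -0.394, -0.04, 0.125, 0], [0.4, -0.394, -0.04, 0.125, 0], [0.4, -0.394, -0.04, 0.125, 0], [0.4, -0.394, -0.04, 0.125, 0], [0.4, -0.394, -0.04, 0.125, 0], [0.4, -0.394, -0.04, 0.125, 0], [0.4, -0.394, -0.04, 0.125, 0], [0.4, -0.394, -0.04, 0.125, 0], [0.4, -0.394, -0.04, 0.125, 0], [0.4, -0.394, -0.04, 0.125, 0], [0.4, -0.394, -0.04, 0.125, 0], [0.4, -0.394, -0.04, 0.125, 0], [0.4, -0.394, -0.04, 0.125, 0], [0.4, -0.394, -0.04, 0.125, 0], [0.4, -0.394, -0.04, 0.125, 0], [0.4, -0.394, -0.04, 0.125, 0], [0.4, -0.394, -0.04, 0.125, 0], [0.4, -0.394, -0.04, 0.125, 0], [0.4, -0.394, -0.04, 0.125, 0]]}, grip_force=10)

```text
time_s: 1.87
position: [0.4545, -0.0813, 0.2626]
ee_rot: [[0.975, 0.221, -0.0], [0.221, -0.975, -0.0], [-0.0, 0.0, -1.0]]
contact_force: [0.4, 0.0, -0.3]
opening: 0.0007
gripper_force: 0.0
```

jog_arm(ticks={"steps": [[0, 0, 0, 0, 0], [0, 0, 0, 0, 0], [0, 0, 0, 0, 0]]})

```text
time_s: 2.12
position: [0.4548, -0.0804, 0.2627]
ee_rot: [[0.975, 0.222, 0.0], [0.222, -0.975, -0.0], [-0.0, 0.0, -1.0]]
contact_force: [0.2, -0.2, -1.1]
opening: 0.0006
gripper_force: 0.0
```

Add to h.py:
```python
def wcam():
    s=ctrl.get_state();c=camera_params("wrist");T=c['tool_from_camera']
    W=np.eye(4);W[:3,:3]=s['ee_rot'];W[:3,3]=s['position'];M=np.linalg.inv(W@T)
    c['R'],c['t']=M[:3,:3],M[:3,3];return c,capture("wrist")
```

Run:
```python
from h import *
c,im=wcam(); np.save("w1.npy",im); np.save("w1R.npy",np.c_[c['R'],c['t']])
print(ctrl.get_state()['position'],(proj(c,S2W([.644,-.0197,.2253],KEYS))*1.5625).round().tolist())
cv2.imwrite("pics/w1.png",cv2.resize(im[:,:,::-1],(800,600),interpolation=cv2.INTER_CUBIC))
```

```text
[ 0.45486061 -0.08025727  0.26267934] [[526.0, 204.0], [457.0, 204.0], [388.0, 204.0], [274.0, 205.0]]
```

View pics/w1.png

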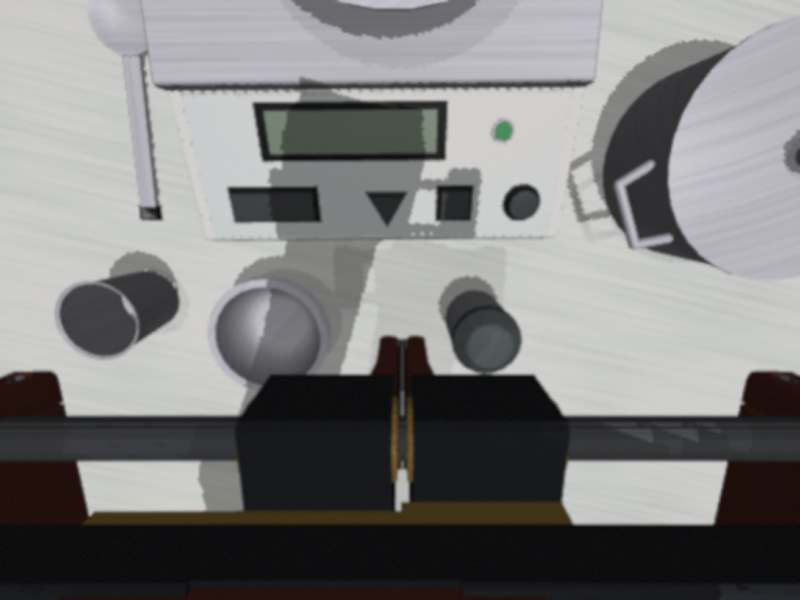

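In the wrist view the keys are at on/off (522,203), units (456,203), memory (387,206) and tare (275,205), within 4 px of the prediction. The shaker and rice bowls stand below the hover path, so I'll refit with these pixels and compute the shifts.

Run:
```python
from h import *
c=camera_params("wrist");M=np.load("w1R.npy");c['R'],c['t']=M[:,:3],M[:,3]
u=np.array([[522,203],[456,203],[275,205]])/1.5625
K=KEYS[[0,1,3]]
r=least_squares(lambda p:(proj(c,S2W(p,K))-u).ravel(),[.64,0,.2]);print(r.x.round(4),r.fun.round(2))
r4=least_squares(lambda p:(proj(c,S2W(p,K)+[0,0,p[3]])-u).ravel(),[.64,0,.2,0]);print(r4.x.round(4))
s=ctrl.get_state()
for x in(-.005,):
  W=S2W(r.x,KEYS+[x,0,0]);print(W.round(4).tolist(),((W-s['position'])@s['ee_rot']).round(4).tolist())
```

```text
[ 0.6438 -0.0177  0.2318] [ 1.59 -0.11 -0.27  0.29 -1.33  0.03]
[ 0.6438 -0.018   0.2315 -0.006 ]
[[0.5307, -0.1697, 0.066], [0.5174, -0.1133, 0.066], [0.5041, -0.0568, 0.066], [0.482, 0.0366, 0.066]] [[0.0541, 0.1041, 0.1967], [0.0536, 0.0461, 0.1967], [0.0532, -0.0119, 0.1967], [0.0524, -0.1079, 0.1967]]
```

jog_arm(ticks={"steps": [[0.027, 0.052, 0, 0, 0], [0.054, 0.103, 0, 0, 0], [0.054, 0.103, 0, 0, 0], [0.054, 0.103, 0, 0, 0], [0.054, 0.103, 0.04, 0, 0], [0.054, 0.103, 0.08, 0, 0], [0.054, 0.103, 0.12, 0, 0], [0.054, 0.103, 0.15, 0, 0], [0.054, 0.103, 0.17, 0, 0], [0.054, 0.103, 0.18, 0, 0], [0.054, 0.103, 0.18, 0, 0], [0.054, 0.103, 0.18, 0, 0], [0.054, 0.103, 0.18, 0, 0]]})

```text
time_s: 3.25
position: [0.5316, -0.1685, 0.0842]
ee_rot: [[0.975, 0.223, 0.002], [0.223, -0.975, -0.001], [0.002, 0.001, -1.0]]
contact_force: [0.2, -0.6, -0.2]
opening: 0.0001
gripper_force: 0.0
```

Run:
```python
from h import *
c,im=wcam()
print((proj(c,S2W([.6438,-.0177,.2318],KEYS))*1.5625).round().tolist(),ctrl.get_state()['contact_force'])
cv2.imwrite("pics/w2.png",cv2.resize(im[:,:,::-1],(800,600)))
```

```text
[[403.0, 337.0], [277.0, 338.0], [151.0, 339.0], [-59.0, 340.0]] [ 0.25669093 -0.15367003 -0.08901281]
```

View pics/w2.png

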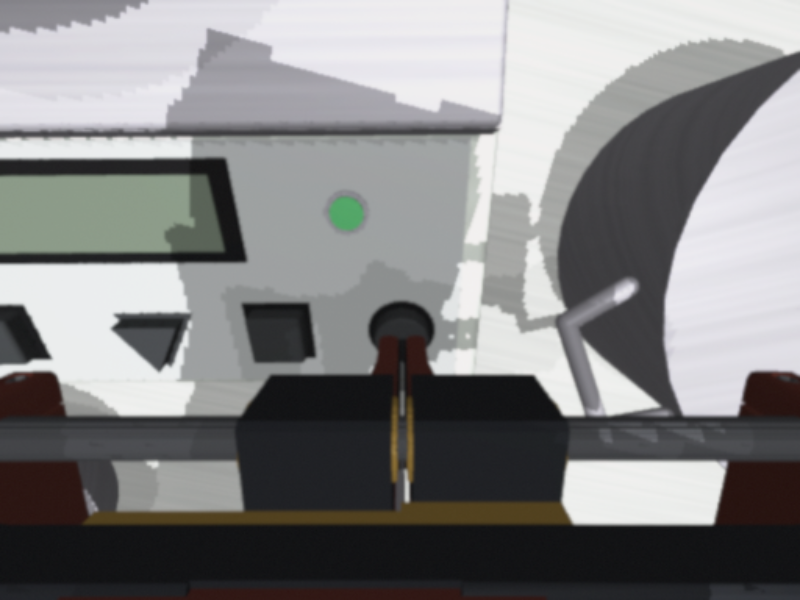

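The fingertip is centred over the round key (402,332), where I predicted (403,337). Now I lower it slowly and watch the force.

jog_arm(ticks={"steps": [[0, 0, 0.005, 0, 0], [0, 0, 0.010, 0, 0], [0, 0, 0.014, 0, 0], [0, 0, 0.016, 0, 0], [0, 0, 0.018, 0, 0], [0, 0, 0.018, 0, 0], [0, 0, 0.018, 0, 0]]})

```text
time_s: 3.88
position: [0.5311, -0.1683, 0.065]
ee_rot: [[0.975, 0.223, 0.001], [0.223, -0.975, -0.0], [0.001, 0.0, -1.0]]
contact_force: [0.9, 0.5, 4.7]
opening: 0.0005
gripper_force: 2.0
```

jog_arm(ticks={"steps": [[0, 0, 0.001, 0, 0], [0, 0, 0.002, 0, 0], [0, 0, 0.002, 0, 0], [0, 0, 0.002, 0, 0]]})

```text
time_s: 4.22
position: [0.5315, -0.1682, 0.0633]
ee_rot: [[0.975, 0.223, 0.002], [0.223, -0.975, -0.0], [0.002, 0.001, -1.0]]
contact_force: [1.3, 0.6, 6.0]
opening: 0.0005
gripper_force: 2.8
```

jog_arm(ticks={"steps": [[0, 0, 0.001, 0, 0], [0, 0, 0.001, 0, 0], [0, 0, 0.001, 0, 0]]})

```text
time_s: 4.47
position: [0.5317, -0.1682, 0.0624]
ee_rot: [[0.975, 0.223, 0.002], [0.223, -0.975, -0.0], [0.002, 0.001, -1.0]]
contact_force: [2.3, 0.4, 7.3]
opening: 0.0004
gripper_force: 3.2
```

jog_arm(ticks={"steps": [[0, 0, -0.008, 0, 0], [0, 0, -0.025, 0, 0], [0, 0, -0.025, 0, 0], [0, 0, -0.025, 0, 0]]})

```text
time_s: 4.8
position: [0.5305, -0.1685, 0.0871]
ee_rot: [[0.975, 0.223, 0.001], [0.223, -0.975, -0.0], [0.0, 0.001, -1.0]]
contact_force: [-0.8, 0.3, 0.3]
opening: 0.0005
gripper_force: 0.0
```

On/off is pressed, to about 6.5 mm by force. Units is next, with the same depth profile.

jog_arm(ticks={"steps": [[0, -0.03, 0, 0, 0], [0, -0.058, 0, 0, 0], [0, -0.058, 0, 0, 0], [0, -0.058, 0, 0, 0], [0, -0.058, 0.006, 0, 0], [0, -0.058, 0.012, 0, 0], [0, -0.058, 0.016, 0, 0], [0, -0.058, 0.019, 0, 0], [0, -0.058, 0.021, 0, 0], [0, -0.058, 0.021, 0, 0], [0, -0.058, 0.021, 0, 0]]})

```text
time_s: 5.72
position: [0.5177, -0.1125, 0.0658]
ee_rot: [[0.975, 0.222, 0.0], [0.222, -0.975, -0.001], [-0.0, 0.001, -1.0]]
contact_force: [-1.2, -2.2, 3.3]
opening: 0.0007
gripper_force: 1.7
```

jog_arm(ticks={"steps": [[0, 0, 0.001, 0, 0], [0, 0, 0.002, 0, 0], [0, 0, 0.002, 0, 0], [0, 0, 0.002, 0, 0]]})

```text
time_s: 6.05
position: [0.518, -0.1122, 0.064]
ee_rot: [[0.975, 0.223, 0.001], [0.223, -0.975, -0.001], [0.001, 0.001, -1.0]]
contact_force: [0.1, -2.7, 4.3]
opening: 0.0002
gripper_force: 2.5
```

jog_arm(ticks={"steps": [[0, 0, 0.001, 0, 0], [0, 0, 0.002, 0, 0], [0, 0, 0.002, 0, 0], [0, 0, 0.002, 0, 0]]})

```text
time_s: 6.38
position: [0.5184, -0.1121, 0.0622]
ee_rot: [[0.975, 0.223, 0.002], [0.223, -0.975, -0.001], [0.002, 0.001, -1.0]]
contact_force: [-0.4, -2.5, 6.1]
opening: 0.0005
gripper_force: 3.2
```

jog_arm(ticks={"steps": [[0, 0, -0.01, 0, 0], [0, 0, -0.035, 0, 0], [0, 0, -0.035, 0, 0], [0, 0, -0.035, 0, 0], [-0.001, -0.04, -0.035, 0, 0], [-0.001, -0.08, -0.035, 0, 0], [-0.001, -0.12, -0.035, 0, 0], [-0.001, -0.154, -0.035, 0, 0], [-0.001, -0.154, -0.035, 0, 0], [-0.001, -0.154, -0.035, 0, 0], [-0.001, -0.154, -0.035, 0, 0]]})

```text
time_s: 7.3
position: [0.4818, 0.0379, 0.0961]
ee_rot: [[0.975, 0.224, -0.001], [0.224, -0.975, -0.0], [-0.001, 0.0, -1.0]]
contact_force: [-0.7, -1.0, -0.6]
opening: 0.0006
gripper_force: 0.0
```

Run:
```python
from h import *
c,im=wcam();s=ctrl.get_state()
print(s['contact_force'],((S2W([.6438,-.0177,.2318],KEYS+[-.005,0,0])-s['position'])@s['ee_rot']).round(4)[3])
cv2.imwrite("pics/w3.png",cv2.resize(im[:,:,::-1],(800,600)))
```

```text
[ 0.76102551 -0.86712268 -0.34579693] [-0.0002  0.0005  0.0302]
```

View pics/w3.png

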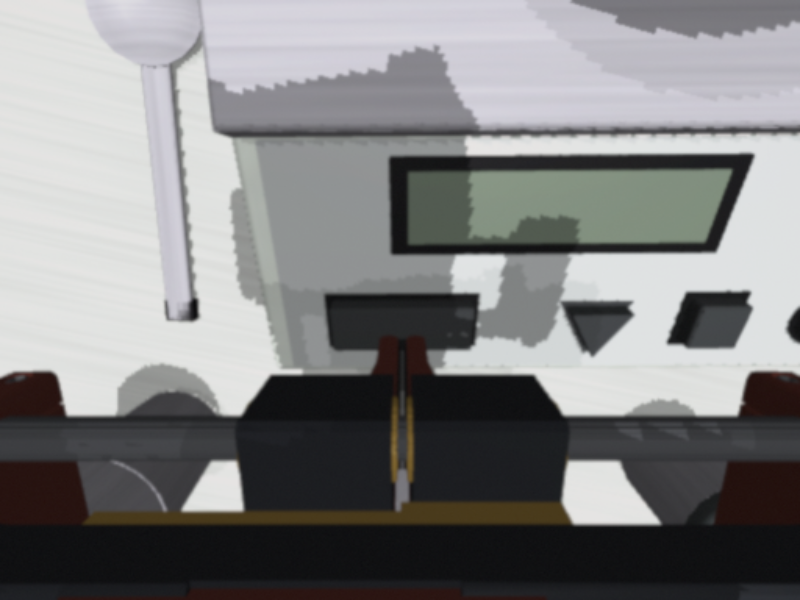

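The fingertip is over the middle of the tare bar (bar spans 328–478 px, fingertip at 403), and the other keys are up. Pressing from 0.096 to about 0.0625.

jog_arm(ticks={"steps": [[0, 0, 0.01, 0, 0], [0, 0, 0.018, 0, 0], [0, 0, 0.024, 0, 0], [0, 0, 0.028, 0, 0], [0, 0, 0.03, 0, 0], [0, 0, 0.03, 0, 0], [0, 0, 0.03, 0, 0]]})

```text
time_s: 7.93
position: [0.4821, 0.0377, 0.0666]
ee_rot: [[0.975, 0.222, -0.001], [0.222, -0.975, -0.001], [-0.001, 0.0, -1.0]]
contact_force: [-1.4, -2.5, 2.5]
opening: 0.0004
gripper_force: 1.3
```

jog_arm(ticks={"steps": [[0, 0, 0.001, 0, 0], [0, 0, 0.002, 0, 0], [0, 0, 0.003, 0, 0], [0, 0, 0.003, 0, 0], [0, 0, 0.003, 0, 0]]})

```text
time_s: 8.35
position: [0.4827, 0.0379, 0.0639]
ee_rot: [[0.975, 0.223, 0.001], [0.223, -0.975, -0.0], [0.001, 0.0, -1.0]]
contact_force: [0.1, -3.6, 5.0]
opening: 0.0002
gripper_force: 2.5
```

jog_arm(ticks={"steps": [[0, 0, 0.001, 0, 0], [0, 0, 0.002, 0, 0], [0, 0, 0.002, 0, 0], [0, 0, 0.002, 0, 0]]})

```text
time_s: 8.68
position: [0.4831, 0.038, 0.0621]
ee_rot: [[0.975, 0.223, 0.002], [0.223, -0.975, -0.0], [0.002, 0.0, -1.0]]
contact_force: [0.9, -3.4, 7.0]
opening: 0.0005
gripper_force: 3.3
```

jog_arm(ticks={"steps": [[0, 0, -0.01, 0, 0], [0, 0, -0.04, 0, 0], [0, 0, -0.08, 0, 0], [0, 0, -0.12, 0, 0], [0, 0, -0.16, 0, 0], [0, 0, -0.16, 0, 0], [0, 0, -0.16, 0, 0], [0, 0, -0.16, 0, 0]]})

```text
time_s: 9.35
position: [0.4818, 0.0385, 0.2214]
ee_rot: [[0.975, 0.223, -0.0], [0.223, -0.975, 0.0], [-0.0, -0.0, -1.0]]
contact_force: [-0.3, -0.6, -0.5]
opening: 0.0006
gripper_force: 0.0
```

Run:
```python
from h import *
c,im=wcam()
cv2.imwrite("pics/side2.png",cv2.resize(capture("side")[:,:,::-1],(800,600)))
```

```text
(no output)
```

View pics/side2.png

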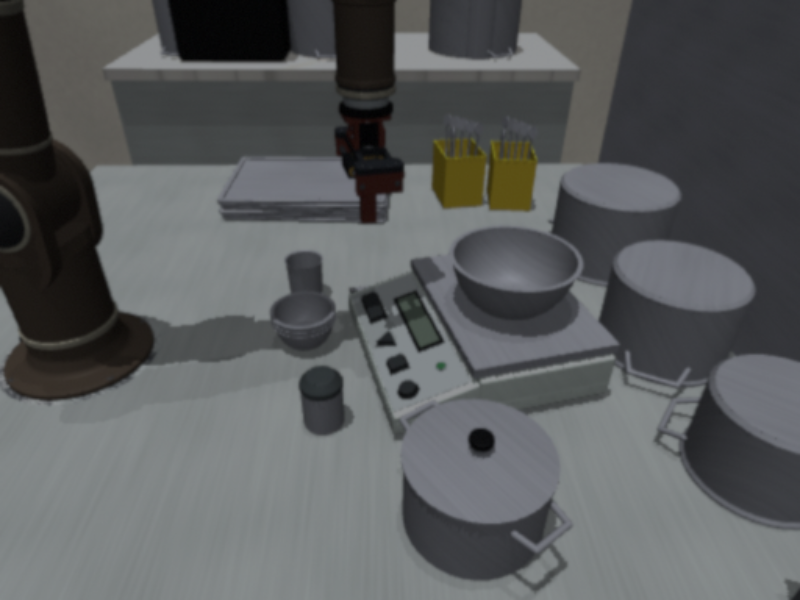

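The bowl (516,270), shaker (321,400), rice bowls (304,320), cup (304,272) and pot (480,485) are where they were at the start. The arm is clear, so I'm handing in.

```bash
python3 -c "
from cell import ctrl, capture, camera_params
print(ctrl.job_done())"
```

```text
the job is handed in; nothing more can be done
None
```

I pressed on/off, units and tare in that order, each to about 6 N or more (roughly 5–6 mm down) and released before the next; nothing else was touched, and the job is handed in, but it returned no verdict.

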